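# Clamp a glued meter case in the bench screw press

### The job

The black static meter lying in one of the two small screw presses has just had its case glued. Wind that press's crank clockwise (seen from above) until its foot just touches the meter, then give it a quarter of a turn more and let go. Do not overtighten it, leave the meter where it lies, and leave the empty press as it is.

Things in the scene. Friction and masses are not known exactly. Their poses are not given: they have to be found in the camera images.
- press_axis (a point): Point on the upright turning axis of the loaded press's crank, level with the knob's middle (168 mm above the desk). x points to the press's back (its column), y to its left. Two like grey C-frame presses are fixed to the desk, bases 140 x 110 mm; only this one has the meter under its round sprung foot. Crank hub: 34 mm wide, top at 148 mm; the 12 mm screw end inside it stays below 155 mm.
- press_knob (a point): Middle of the upright black knob on the loaded press's crank: a round grip 22 mm thick, 42 mm tall (147 to 189 mm above the desk) that spins freely on its pin, 60 mm from the turning axis. It goes round in a level circle and does not sink. It can be gripped from above and led round without turning the gripper; that takes 2 to 3 N, and the crank stays where it is left.
- press_crank (a joint): Turn of the loaded press's crank, rad, growing clockwise from above, 0 to 6.2 (stops), first 0 to 0.9. At 0 the knob points to the press's front, 1.57 its left, 3.14 its back, 4.71 its right. The foot sinks 24 mm per turn; at 0 its underside is 29 mm above the anvil plate. The meter is 17 mm high, so the foot meets it at about 3.14.
- press_foot (a joint): How far the sprung foot of the loaded press has been pushed up against its spring, in m: 0 until the foot touches the meter, then 0.006 more for each quarter turn of the crank (the spring pushes with about 10 N then).
- meter_mid (a point): Middle of the black static meter, a flat box 54 x 107 x 17 mm, lying loose across the anvil plate (20 mm above the desk) of the loaded press, its long side from left to right. It is not to be handled.
- spare_knob (a point): Middle of the crank knob of the other, empty press, alike in size and shape. Leave alone.
Mind the look-alikes: they are no part of the job. Leave any purple look-alike of the part that bears press_axis alone.

How it is judged:
By the outcome, as a careful person would: the job done as asked, in the order asked, and still so for the second after the job is handed in, with the robot touching nothing.
It also fails if it takes over 45 s, if anything falls off the work surface, if the arm or the gripper's body presses on something with over 40 N, if the wrist force passes 120 N, or if a joint passes its speed limit or range.

### The arm

A 6-joint arm with a two-finger parallel gripper is mounted at the origin on a cart in front of the work surface, level with it; the furniture and walls round the work are solid. World frame = base frame: x ahead of the robot, y to its left, z up, the work surface at z = 0. Lengths are in mm, angles in rad, forces in N, time in s.
With the tool pointing down it reaches from about 300 to 775 mm from the base axis. Payload 14.6 kg.
Tool frame: the origin (TCP) lies at the centre of the arm's flange, where the gripper is bolted on; the fingertips stand 199 mm ahead of it and the grasp point (between the pads) lies 180 mm ahead of it; z points along the fingers, y is the line along which they close (so a half turn about z gives the same grasp; the last joint's range is limited). The gripper opens to 94 mm and grips with 3 to 60 N. Pads are 16 mm wide; open, the fingers measure 119 mm over their backs; the gripper's body (75 mm by 177 mm) begins 78 mm behind the grasp point.
Start: joints at [-1.407, 0.3, 1.521, -0, 1.321, -0.067], TCP at [125.81, -535.409, 404.646] pointing down, gripper open.
Joint ranges: [-3.03, 3.03], [-0.79, 2.21], [0.23, 2.52], [-1.04, 4.18], [0, 3.07], [-2.55, 2.55]. Speed limits (rad/s): [2.22, 2.22, 2.57, 3.14, 3.14, 3.14].

### API

Orientations are given as [roll, pitch, yaw] about the fixed x, y, z axes, in that order (R = Rz(yaw) Ry(pitch) Rx(roll)).
In Python, from cell import manip, optics, workorder gives the robot as it stands.
- The arm moves only by the tool step_arm, never from a script. Its argument "increments" is a list that holds one entry, the list of rows, each a list of 7 numbers: the turn, a rotation vector about the tool's x, y, z as a fraction of full scale, then the shift along the tool's x, y, z as a fraction of full scale, then the closure, from -1 (fully open) to 1 (shut). In form: [[[wx, wy, wz, tx, ty, tz, fingers], ...]]. A call has 1 to 5 rows; each row shifts and turns the commanded pose from where the row before left it, along the tool's axes as they then stand; what a row does not reach is not made up. Full scale, the value 1, is 40 mm for a shift and 45 degrees for a turn. A row lasts 1/10 s, in which the tool goes at most 50 mm and 8.59 degrees, less where a joint would pass 70% of its speed; a pose out of reach is approached as far as the arm can. A call with a number of a shift or a turn outside -1 to 1 is refused whole. A call with a gripper value outside its range is refused whole. The fingers move at their own pace and stop on an object; "newtons" is the grip in N (left out, the last holds). Time passes only in rows, so rows that do not move let the fingers close. It gives the time, the measured TCP pose, the force, the opening and the grip force at its end, in the units of the state.
- manip.read_state(): the state, without advancing time (a new reading comes with each control period).
- optics.camera(name): name is "side" or "top"; returns a dict with "frame" (384x512x3 uint8, red, green, blue), "range_z" (384x512 float32, mm along the optical axis (not along the pixel's ray), 0 where there is no reading), "mtx" (3x3 intrinsics, pixels), "cam_to_world" (4x4, takes a point from camera to world coordinates). Camera axes: x right, y down, z forward; pixel columns grow to the right and rows downward; lengths in mm; the calibration is good to about 2 mm. A picture is of the moment at which its call begins.
- workorder.sign_off(): hands the job in; it is judged then, once.
The state is a dict: "clock": time; "joints": joint angles; "qd": joint speeds; "effort": joint torques, N m; "eef_pos": TCP position; "eef_rot": TCP orientation; "wrist_force": force on the tool from outside, world axes, zero at the start; "moment": the same for the moment, N m; "finger_gap": finger opening in mm; "finger_force": force on a finger pad.
Only numpy, scipy, OpenCV 4.12 (cv2) and the standard library are available. Lean on these libraries where they do the work, as an engineer would, in place of code of your own. Each camera call takes 0.05 s, during which the arm holds its last target. There are 200 camera calls.

## Working session

There is one attempt and no reset: what is moved stays moved. The work goes in short steps, Python scripts to look and compute and a tool call to move; the robot and the scene stay as the last step left them, time stands still between calls to the robot, and variables do not carry over. Pictures are saved under pics/ and viewed, at most 10 in all, crops included, and the job is handed in when it is done.

Besides the shell and the picture viewer there is one more tool, called in YAML: its name, and indented under it one key for each argument. step_arm: Moves the arm, as the interface text tells. Its arguments: {"type":"object","properties":{"increments":{"type":"array","items":{"type":"array","items":{"type":"array","items":{"type":"number"}}}},"newtons":{"type":"number"}},"required":["increments"]}

```bash
mkdir -p pics; cat > h.py <<'E'
import numpy as np, cv2
from cell import manip, optics, workorder
def snap(n):
    c=optics.camera(n); np.savez(f'{n}.npz',**c); return c
def world(c,u,v,z=None):
    K=np.array(c['mtx']);T=np.array(c['cam_to_world']);r=np.linalg.inv(K)@[u,v,1]
    if z is None:
        d=float(c['range_z'][int(round(v)),int(round(u))]);return (T@np.append(r*d,1))[:3]
    R=T[:3,:3]@r;return T[:3,3]+R*(z-T[2,3])/R[2]
E
python3 - <<'E'
from h import *
for n in('top','side'):
    c=snap(n); cv2.imwrite(f'pics/{n}0.png',cv2.resize(c['frame'][:,:,::-1],(768,576)))
    print(n,c['mtx'],c['cam_to_world'])
print(manip.read_state())
E
```

```text
top [[420.85961431   0.         252.5336573 ]
 [  0.         420.85961431 189.98011688]
 [  0.           0.           1.        ]] [[-8.61248529e-03 -9.82516974e-01  1.85973713e-01  2.62780483e+02]
 [-9.99875229e-01  5.99863352e-03 -1.46130946e-02 -6.32569540e+01]
 [ 1.32420253e-02 -1.86076363e-01 -9.82446047e-01  1.33273530e+03]
 [ 0.00000000e+00  0.00000000e+00  0.00000000e+00  1.00000000e+00]]
side [[382.77990625   0.         257.09785151]
 [  0.         382.77990625 191.65883909]
 [  0.           0.           1.        ]] [[ 8.71242463e-01 -2.95248866e-01  3.92128395e-01 -2.93445900e+01]
 [-4.90784784e-01 -5.10672626e-01  7.05934674e-01 -1.02447356e+03]
 [-8.17717452e-03 -8.07490914e-01 -5.89823327e-01  9.23576809e+02]
 [ 0.00000000e+00  0.00000000e+00  0.00000000e+00  1.00000000e+00]]
{'clock': 0.1, 'joints': array([-1.40657223e+00,  3.00428459e-01,  1.52148846e+00, -6.07682981e-06,
        1.32071143e+00, -6.65695480e-02]), 'qd': array([-0.00120986, -0.00028433, -0.00015479, -0.00035029,  0.00057006,
       -0.00090654]), 'effort': array([ 2.92861165e-03, -5.32645655e+01, -3.53282940e+01,  7.10223941e-02,
        2.34973856e-02, -5.89728961e-05]), 'eef_pos': array([ 125.82224116, -535.39321619,  404.14879723]), 'eef_rot': array([-3.14055887e+00, -6.30212374e-05,  2.30795120e-01]), 'wrist_force': array([-0.08855459, -0.76196249,  0.00128291]), 'moment': array([-0.04732475,  0.02192043, -0.0494024 ]), 'finger_force': 0.0, 'finger_gap': 93.94309158173795}
```

View pics/top0.png

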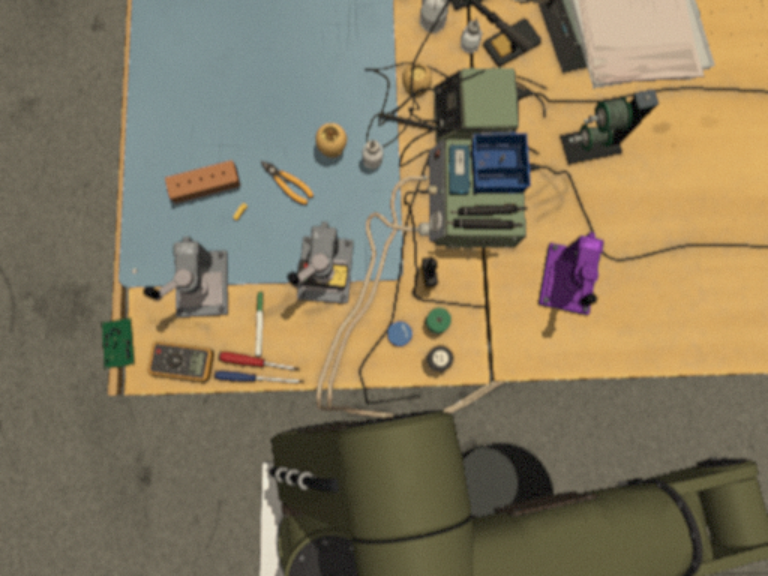

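View pics/side0.png

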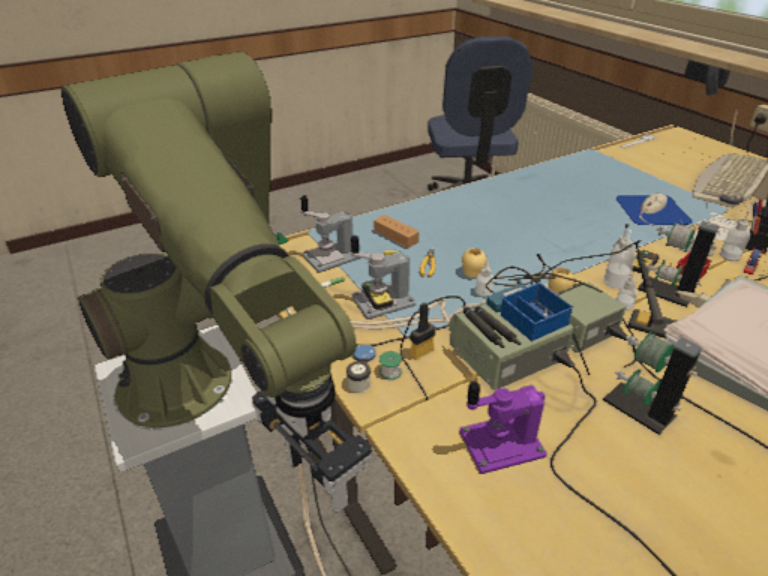

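The top picture (768x576) shows these candidates: a grey press at (195,275) with its knob at (152,293), which looks empty; a grey press at (325,262) with its knob at (295,279) and a black/yellow meter under its foot; and a purple look-alike at (572,272). I choose the middle grey one and check it in a close crop.

```bash
python3 - <<'E'
from h import *
a=np.load('top.npz');b=np.load('side.npz')
A=cv2.resize(a['frame'][140:215,185:250,::-1],None,fx=6,fy=6,interpolation=2)
B=cv2.resize(b['frame'][145:220,225:285,::-1],None,fx=6,fy=6,interpolation=2)
cv2.imwrite('pics/crop.png',np.hstack([A,B]))
E
```

```text
(no output)
```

View pics/crop.png

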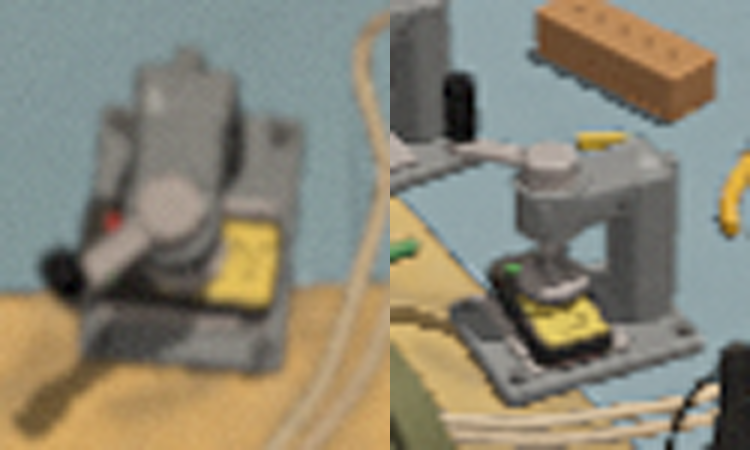

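The crop shows the loaded press: the black meter with its yellow label lies under the foot. The hub is at top pixel (213,174.5), the knob at about (195.8,185.7), and the base front corners at crop (80,360) and (278,370).

```bash
python3 - <<'E'
from h import *
a=np.load('top.npz');b=np.load('side.npz')
f=lambda x,y:(185+x/6-.4,140+y/6-.4)
g=lambda x,y:(225+(x-390)/6-.4,145+y/6-.4)
np.set_printoptions(precision=1,suppress=True)
for n,p,z in [('hub',(168,207),148),('knob',(65,274),172),('fl',(80,360),8),('fr',(278,370),8),('br',(300,122),8)]:
    print(n,world(a,*f(*p),z),world(a,*f(*p)))
for n,p,z in [('hub',(550,158),148),('knobtop',(459,76),189),('knobmid',(459,107),168)]:
    print('side',n,world(b,*g(*p),z),world(b,*g(*p)))
# knob by colour+height in both
for c,u0,v0,u1,v1 in [(a,188,178,203,195),(b,230,150,246,172)]:
    P=[]
    for v in range(v0,v1):
        for u in range(u0,u1):
            w=world(c,u,v)
            if c['frame'][v,u].max()<70 and 150<w[2]<200:P.append(w)
    P=np.array(P);print(len(P),P.mean(0),P.min(0),P.max(0))
E
```

```text
hub [534.3  33.8 148. ] [534.9  34.  145.6]
knob [497.   79.7 172. ] [493.9  77.8 187.2]
fl [483.4  91.2   8. ] [484.8  92.2  -0.5]
fr [477.4 -13.8   8. ] [476.8 -14.   11.8]
br [613.2 -25.6   8. ] [612.3 -25.7  11.2]
side hub [531.5  28.2 148. ] [531.3  27.7 148.4]
side knobtop [497.8  82.4 189. ] [496.7  80.2 190.4]
side knobmid [495.9  80.6 168. ] [492.9  74.3 172.3]
43 [494.3  78.9 182.1] [488.2  70.8 157.1] [503.7  87.4 193. ]
51 [492.9  74.7 173. ] [485.7  65.6 150.2] [501.1  84.5 192.6]
```

Both cameras agree: knob at about (495.5,79), axis at about (533,32), 60 mm apart as given. The crank stands at about 0.82 rad and the press is yawed about -0.075. I'll lift first and square the tool to world.

step_arm:
  increments:
    - [[0, 0, 0.147, 0, 0, -0.6, -1], [0, 0, 0.147, 0, 0, -0.6, -1], [0, 0, 0, 0, 0, 0, -1]]

```text
clock: 0.4
eef_pos: [125.8, -535.4, 455.4]
eef_rot: [3.137, -0.001, -0.003]
wrist_force: [0.2, 0.7, -0.0]
finger_gap: 94.3
finger_force: 0.0
```

step_arm:
  increments:
    - [[0, 0, 0, 0.46, -0.76, 0, -1], [0, 0, 0, 0.46, -0.76, 0, -1], [0, 0, 0, 0.46, -0.76, 0, -1], [0, 0, 0, 0.46, -0.76, 0, -1], [0, 0, 0, 0.46, -0.76, 0, -1]]

```text
clock: 0.9
eef_pos: [218.3, -382.1, 451.6]
eef_rot: [-3.14, 0.0, 0.002]
wrist_force: [0.5, 0.1, 0.4]
finger_gap: 93.8
finger_force: 0.0
```

step_arm:
  increments:
    - [[0, 0, 0, 0.46, -0.76, 0, -1], [0, 0, 0, 0.46, -0.76, 0, -1], [0, 0, 0, 0.46, -0.76, 0, -1], [0, 0, 0, 0.46, -0.76, 0, -1], [0, 0, 0, 0.46, -0.76, 0, -1]]

```text
clock: 1.4
eef_pos: [310.2, -230.1, 451.8]
eef_rot: [-3.141, 0.001, 0.002]
wrist_force: [0.1, -0.5, -0.2]
finger_gap: 94.2
finger_force: 0.0
```

step_arm:
  increments:
    - [[0, 0, 0, 0.46, -0.76, 0, -1], [0, 0, 0, 0.46, -0.76, 0, -1], [0, 0, 0, 0.46, -0.76, 0, -1], [0, 0, 0, 0.46, -0.76, 0, -1], [0, 0, 0, 0.46, -0.76, 0, -1]]

```text
clock: 1.9
eef_pos: [402.3, -78.0, 451.8]
eef_rot: [-3.141, 0.001, 0.002]
wrist_force: [-0.8, -0.9, 0.3]
finger_gap: 93.8
finger_force: 0.0
```

Remaining: dx +93, dy +157.

step_arm:
  increments:
    - [[0, 0, 0, 0.47, -0.78, 0, -1], [0, 0, 0, 0.47, -0.78, 0, -1], [0, 0, 0, 0.47, -0.78, 0, -1], [0, 0, 0, 0.47, -0.78, 0, -1], [0, 0, 0, 0.45, -0.8, 0, -1]]

```text
clock: 2.4
eef_pos: [495.6, 78.8, 451.6]
eef_rot: [3.141, 0.001, 0.002]
wrist_force: [1.2, -0.6, -0.4]
finger_gap: 94.2
finger_force: 0.0
```

```bash
python3 - <<'E'
from h import *
c=snap('side');d=snap('top')
A=cv2.resize(d['frame'][120:230,160:270,::-1],None,fx=3.6,fy=3.6,interpolation=2)
B=cv2.resize(c['frame'][90:200,190:300,::-1],None,fx=3.6,fy=3.6,interpolation=2)
cv2.imwrite('pics/c2.png',np.hstack([A,B]));s=manip.read_state();print(s['eef_pos'],s['eef_rot'],s['joints'])
E
```

```text
[496.14704547  80.06418699 451.02012655] [-3.14129001e+00  2.10815659e-03  4.86736912e-03] [8.70341310e-02 1.60160496e-01 1.58408451e+00 4.81705651e-04
 1.39942388e+00 1.65288077e+00]
```

View pics/c2.png

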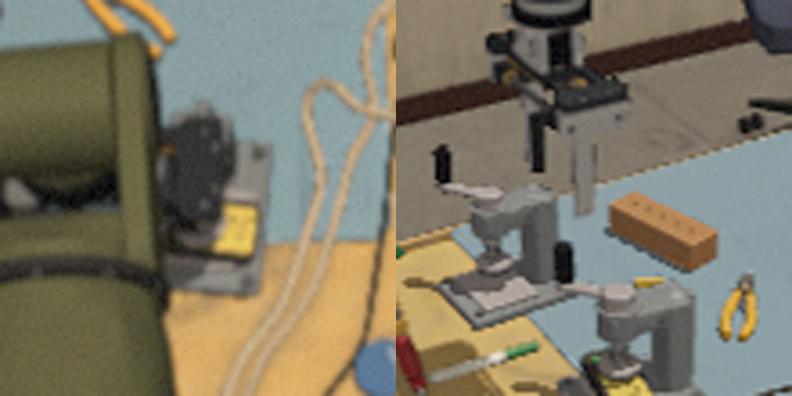

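The picture shows the open fingers (tips at right-half (538,168) and (585,212)) straddling the loaded press's knob (564,245), straight above it. I'll descend 96 mm.

step_arm:
  increments:
    - [[0, 0, 0, 0, 0, 0.6, -1], [0, 0, 0, 0, 0, 0.6, -1], [0, 0, 0, 0, 0, 0.6, -1], [0, 0, 0, 0, 0, 0.4, -1], [0, 0, 0, 0, 0, 0.2, -1]]

```text
clock: 3.0
eef_pos: [494.6, 76.9, 354.6]
eef_rot: [3.141, 0.003, 0.001]
wrist_force: [0.3, 0.4, 0.7]
finger_gap: 93.9
finger_force: 0.0
```

```bash
python3 - <<'E'
from h import *
c=snap('side')
cv2.imwrite('pics/c3.png',cv2.resize(c['frame'][105:205,200:300,::-1],None,fx=5,fy=5,interpolation=2))
E
```

```text
(no output)
```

View pics/c3.png

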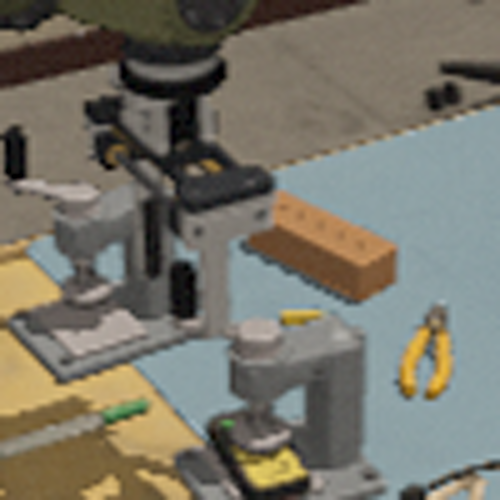

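The knob (183,290) stands between the fingers, clear of both, so I'll close.

step_arm:
  increments:
    - [[0, 0, 0, 0, 0, 0, 1], [0, 0, 0, 0, 0, 0, 1], [0, 0, 0, 0, 0, 0, 1], [0, 0, 0, 0, 0, 0, 1], [0, 0, 0, 0, 0, 0, 1]]
  newtons: 15

```text
clock: 3.55
eef_pos: [495.1, 77.4, 357.0]
eef_rot: [-3.142, -0.001, 0.0]
wrist_force: [-0.2, -0.4, 0.1]
finger_gap: 57.8
finger_force: 0.0
```

step_arm:
  increments:
    - [[0, 0, 0, 0, 0, 0, 1], [0, 0, 0, 0, 0, 0, 1], [0, 0, 0, 0, 0, 0, 1]]

```text
clock: 3.85
eef_pos: [495.1, 77.4, 356.7]
eef_rot: [3.142, -0.0, -0.0]
wrist_force: [0.4, 0.2, -0.0]
finger_gap: 33.6
finger_force: 0.0
```

step_arm:
  increments:
    - [[0, 0, 0, 0, 0, 0, 1], [0, 0, 0, 0, 0, 0, 1], [0, 0, 0, 0, 0, 0, 1], [0, 0, 0, 0, 0, 0, 1]]

```text
clock: 4.25
eef_pos: [495.0, 77.6, 356.6]
eef_rot: [-3.141, 0.0, 0.0]
wrist_force: [-1.0, 5.0, 0.9]
finger_gap: 21.5
finger_force: 15.0
```

```bash
python3 - <<'E'
from h import *
c=np.array([533,32.]);P=[]
s=manip.read_state();p=s['eef_pos'][:2];print(s['finger_gap'],p)
d=p-c;r=np.hypot(*d);t0=np.arctan2(d[1],d[0]);print('r',r,'crank',np.pi-.075-t0)
for k in range(1,26):
    t=t0-.16*k;q=c+60*np.array([np.cos(t),np.sin(t)]);
    print(k,q.round(1),'t',((q-p)*[1,-1]/40).round(3),'crank',round(np.pi-.075-t,2));p=q
E
```

```text
21.502418187787054 [494.99863908  77.58398386]
r 59.34646591162691 crank 0.8008676640827952
1 [502.4  83.6] t [ 0.185 -0.151] crank 0.96
2 [511.   87.8] t [ 0.215 -0.105] crank 1.12
3 [520.2  90.6] t [ 0.229 -0.07 ] crank 1.28
4 [529.7  91.9] t [ 0.238 -0.032] crank 1.44
5 [539.3  91.7] t [0.24  0.006] crank 1.6
6 [548.7  89.9] t [0.236 0.044] crank 1.76
7 [557.7  86.7] t [0.226 0.081] crank 1.92
8 [566.1  82. ] t [0.21  0.116] crank 2.08
9 [573.7  76.1] t [0.189 0.148] crank 2.24
10 [580.2  69.1] t [0.163 0.176] crank 2.4
11 [585.5  61.1] t [0.133 0.2  ] crank 2.56
12 [589.4  52.3] t [0.099 0.218] crank 2.72
13 [592.   43.1] t [0.063 0.231] crank 2.88
14 [593.   33.5] t [0.025 0.238] crank 3.04
15 [592.5  24. ] t [-0.013  0.239] crank 3.2
16 [590.4  14.6] t [-0.051  0.234] crank 3.36
17 [586.9   5.7] t [-0.088  0.223] crank 3.52
18 [582.   -2.6] t [-0.122  0.206] crank 3.68
19 [575.9 -10. ] t [-0.153  0.184] crank 3.84
20 [568.7 -16.3] t [-0.181  0.157] crank 4.0
21 [560.5 -21.3] t [-0.204  0.127] crank 4.16
22 [551.7 -25. ] t [-0.221  0.093] crank 4.32
23 [542.4 -27.3] t [-0.233  0.056] crank 4.48
24 [532.8 -28. ] t [-0.239  0.018] crank 4.64
25 [523.2 -27.2] t [-0.239 -0.02 ] crank 4.8
```

Gripped: gap 21.5 mm, 15 N. I'll lead it round and watch the force.

step_arm:
  increments:
    - [[0, 0, 0, 0.185, -0.15, 0, 1], [0, 0, 0, 0.215, -0.105, 0, 1], [0, 0, 0, 0.23, -0.07, 0, 1], [0, 0, 0, 0.238, -0.032, 0, 1], [0, 0, 0, 0.24, 0.006, 0, 1]]

```text
clock: 4.75
eef_pos: [539.5, 93.0, 356.7]
eef_rot: [-3.138, 0.001, 0.001]
wrist_force: [-1.0, 18.5, 0.9]
finger_gap: 21.3
finger_force: 15.0
```

A +18 N radial pull in y means the axis lies about 2 mm farther in +y. I'll shift the path by +2 mm.

step_arm:
  increments:
    - [[0, 0, 0, 0.236, 0.0, 0, 1], [0, 0, 0, 0.226, 0.075, 0, 1], [0, 0, 0, 0.21, 0.116, 0, 1]]

```text
clock: 5.05
eef_pos: [566.8, 84.8, 356.7]
eef_rot: [-3.139, -0.002, 0.001]
wrist_force: [4.3, 13.1, -1.6]
finger_gap: 21.4
finger_force: 15.0
```

step_arm:
  increments:
    - [[0, 0, 0, 0.205, 0.135, 0, 1], [0, 0, 0, 0.175, 0.165, 0, 1], [0, 0, 0, 0.135, 0.2, 0, 1], [0, 0, 0, 0.1, 0.218, 0, 1]]

```text
clock: 5.45
eef_pos: [591.6, 55.2, 356.7]
eef_rot: [-3.141, -0.003, 0.0]
wrist_force: [7.1, 5.1, -3.1]
finger_gap: 21.2
finger_force: 15.0
```

step_arm:
  increments:
    - [[0, 0, 0, 0.075, 0.231, 0, 1], [0, 0, 0, 0.03, 0.238, 0, 1], [0, 0, 0, -0.01, 0.239, 0, 1], [0, 0, 0, -0.051, 0.234, 0, 1]]

```text
clock: 5.85
eef_pos: [593.1, 16.8, 356.7]
eef_rot: [3.141, -0.002, -0.0]
wrist_force: [3.8, 1.3, -1.2]
finger_gap: 21.5
finger_force: 15.0
```

```bash
python3 - <<'E'
from h import *
c=snap('side')
cv2.imwrite('pics/c4.png',cv2.resize(c['frame'][140:210,225:295,::-1],None,fx=8,fy=8,interpolation=2))
E
```

```text
(no output)
```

View pics/c4.png

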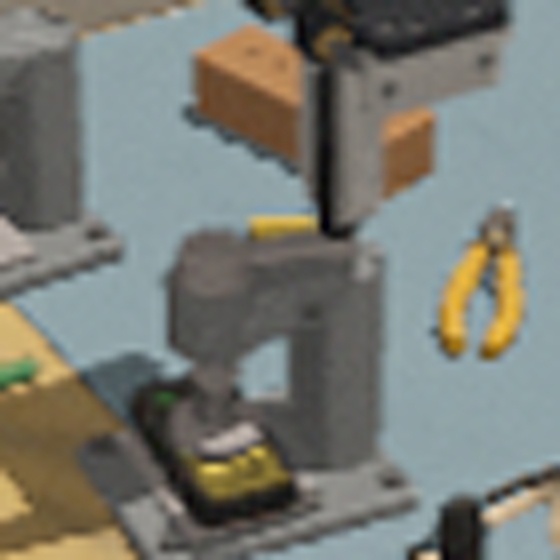

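The foot (215,430) has come down onto the meter, which still lies in place, and the knob is still held. Continuing to about 4.71, with the knob at about (530,-26).

step_arm:
  increments:
    - [[0, 0, 0, -0.088, 0.223, 0, 1], [0, 0, 0, -0.122, 0.206, 0, 1], [0, 0, 0, -0.153, 0.184, 0, 1], [0, 0, 0, -0.181, 0.157, 0, 1]]

```text
clock: 6.3
eef_pos: [571.0, -14.1, 356.7]
eef_rot: [3.14, -0.002, -0.0]
wrist_force: [5.3, -1.6, -1.4]
finger_gap: 21.5
finger_force: 15.0
```

step_arm:
  increments:
    - [[0, 0, 0, -0.204, 0.127, 0, 1], [0, 0, 0, -0.221, 0.093, 0, 1], [0, 0, 0, -0.21, 0.05, 0, 1], [0, 0, 0, 0, 0, 0, 1]]

```text
clock: 6.7
eef_pos: [544.9, -24.8, 356.7]
eef_rot: [3.14, 0.001, -0.001]
wrist_force: [-0.9, -5.7, -1.3]
finger_gap: 21.7
finger_force: 15.0
```

step_arm:
  increments:
    - [[0, 0, 0, -0.2, 0.02, 0, 1], [0, 0, 0, -0.175, -0.005, 0, 1], [0, 0, 0, 0, 0, 0, 1], [0, 0, 0, 0, 0, 0, 1]]

```text
clock: 7.1
eef_pos: [530.4, -25.1, 356.6]
eef_rot: [3.14, 0.001, -0.0]
wrist_force: [-2.0, -6.3, 1.0]
finger_gap: 21.3
finger_force: 15.0
```

Release part-way, then lift.

step_arm:
  increments:
    - [[0, 0, 0, 0, 0, 0, 0], [0, 0, 0, 0, 0, 0, 0], [0, 0, 0, 0, 0, 0, 0], [0, 0, 0, 0, 0, 0, 0], [0, 0, 0, 0, 0, 0, 0]]

```text
clock: 7.6
eef_pos: [530.5, -24.8, 356.7]
eef_rot: [-3.142, 0.0, -0.0]
wrist_force: [-0.3, -0.6, -0.2]
finger_gap: 46.6
finger_force: 0.0
```

step_arm:
  increments:
    - [[0, 0, 0, 0, 0, -0.3, 0], [0, 0, 0, 0, 0, -0.6, 0], [0, 0, 0, 0, 0, -0.8, 0], [0, 0, 0, 0, 0, -0.8, 0], [0, 0, 0, 0, 0, -0.3, 0]]

```text
clock: 8.1
eef_pos: [530.2, -24.8, 472.5]
eef_rot: [3.141, -0.005, -0.0]
wrist_force: [0.2, -0.1, -0.0]
finger_gap: 46.8
finger_force: 0.0
```

step_arm:
  increments:
    - [[0, 0, 0, -0.5, -0.6, 0, 0], [0, 0, 0, -0.6, -0.8, 0, 0], [0, 0, 0, -0.6, -0.8, 0, 0], [0, 0, 0, -0.6, -0.8, 0, 0], [0, 0, 0, -0.5, -0.8, 0, 0]]

```text
clock: 8.6
eef_pos: [417.1, 128.1, 468.5]
eef_rot: [3.142, 0.0, -0.0]
wrist_force: [0.1, 0.4, -0.9]
finger_gap: 46.8
finger_force: 0.0
```

```bash
python3 - <<'E'
from h import *
c=snap('side');d=snap('top')
A=cv2.resize(d['frame'][140:210,185:255,::-1],None,fx=5.6,fy=5.6,interpolation=2)
B=cv2.resize(c['frame'][140:210,225:295,::-1],None,fx=5.6,fy=5.6,interpolation=2)
cv2.imwrite('pics/c5.png',np.hstack([A,B]));print(manip.read_state()['eef_pos'])
for n,c,u0,v0,u1,v1 in [('top',d,200,150,255,210),('side',c,240,140,300,215)]:
    P=[]
    for v in range(v0,v1):
        for u in range(u0,u1):
            w=world(c,u,v)
            if c['frame'][v,u].max()<75 and 155<w[2]<195 and np.hypot(w[0]-534,w[1]-34)<80:P.append(w)
    P=np.array(P);print(n,len(P),*( (P.mean(0),P.min(0),P.max(0)) if len(P) else ()))
E
```

```text
[416.61937886 129.50820184 468.78285934]
top 48 [525.79787565 -26.47711437 182.84540937] [519.21407534 -34.6731971  158.33713006] [536.20476016 -17.06144738 193.14677461]
side 49 [525.24549203 -34.02456861 175.10377098] [516.85606945 -40.91022029 155.11037324] [536.28882039 -24.27950911 192.76199309]
```

View pics/c5.png

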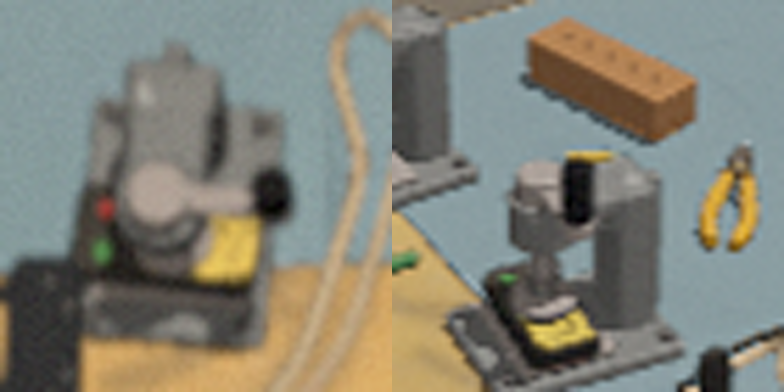

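The picture shows the loaded press's knob at top crop (270,192), pointing to the press's right (crank about 4.7). The foot is pressed on the meter, the meter is in place, and the gripper is clear.

```bash
python3 -c "
from cell import workorder
print(workorder.sign_off())"
```

```text
the job is handed in; nothing more can be done
None
```

I wound the loaded press to the meter plus about a quarter turn (crank about 4.7 rad, from the arm's position and the cameras), let go and handed the job in; the meter stayed where it lay and I did not touch the empty press.

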